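# Unlatch the bench dust extractor and hold up its filter plate

## Robot

A 6-joint arm with a two-finger parallel gripper is mounted at the origin on the work surface. World frame = base frame: x ahead of the robot, y to its left, z up, the work surface at z = 0. Lengths are in mm, angles in degrees, forces in N, time in s.
With the tool pointing down it reaches from about 300 to 850 mm from the base axis. Payload 4.2 kg.
Tool frame: the origin (TCP) lies midway between the tips of the shut fingers; the grasp point (between the pads) lies 19 mm behind it; z points along the fingers, y is the line along which they close (so a half turn about z gives the same grasp; the last joint's range is limited). The gripper opens to 91 mm and grips with 3 to 60 N. Pads are 32 mm wide; open, the fingers measure 118 mm over their backs; the gripper's body (76 mm by 178 mm) begins 60 mm behind the grasp point.
Start: joints at [70.417, 18.312, 89.639, -0, 72.044, -1.146], TCP at [181.861, 545.5, 213.976] pointing down, gripper open.
Joint ranges: [-177.97, 177.97], [-48.28, 115.42], [12.27, 149.76], [-77.06, 257.06], [2.81, 150.46], [-146.56, 146.56]. Speed limits (degrees/s): [147.25, 147.25, 180, 180, 180, 180].

## Interface

Orientations are given as [roll, pitch, yaw] about the fixed x, y, z axes, in that order (R = Rz(yaw) Ry(pitch) Rx(roll)).
In Python, from workcell import env, camrig, job gives the robot as it stands (env), with the cameras (camrig) and the job (job).
- The arm moves only by the shell command python3 drive.py 'ROWS' [OPENING] [FORCE]. ROWS is a JSON list of rows, 1 to 8 of them, each written [[dx, dy, dz], [rx, ry, rz]]: dx, dy, dz in normalised numbers (1 is 300 mm), then a rotation vector rx, ry, rz in shares of 180 degrees (1.0 is 180 degrees); each row shifts and turns the commanded pose from where the row before left it, along the tool's axes as they then stand; what a row does not reach is not made up. A row lasts 1/10 s, in which the tool goes at most 50 mm and 8.59 degrees, less where a joint would pass 70% of its speed; a pose out of reach is approached as far as the arm can. OPENING is the finger opening in mm, set as the command begins (- or left out keeps the last). The fingers move at their own pace and stop on an object; FORCE is the grip in N (left out, the last holds). Time passes only in rows, so rows that do not move let the fingers close. It prints the time, the measured TCP pose, the force, the opening and the grip force at its end. No shift or turn number may pass 1 either way. Input that does not fit is refused with a message, and nothing moves.
- env.state(): the state, without advancing time (a new reading comes with each control period).
- camrig.grab_frame(name): name is "scene" or "top"; returns the picture (400x640x3 uint8, blue, green, red); there is no depth.
- camrig.camera_model(name): a dict with "fx", "fy", "cx", "cy" (pixels), "T" (4x4, takes a point from camera to world coordinates). Camera axes: x right, y up, looking along -z (the intrinsics and any distortion apply to the point x, -y, -z); pixel columns grow to the right and rows downward; lengths in mm; the calibration is good to about 2 mm. A picture is of the moment at which its call begins. camera_model takes no time and is no camera call.
- job.job_done(): hands the job in; it is judged then, once.
The state is a dict: "time_s": time; "qpos": joint angles; "qvel": joint speeds; "effort": joint torques, N m; "ee_pos": TCP position; "ee_rot": TCP orientation; "force": force on the tool from outside, world axes, zero at the start; "torque": the same for the moment, N m; "gripper_width": finger opening in mm; "gripper_force": force on a finger pad.
Only numpy, scipy, OpenCV 4.12 (cv2) and the standard library are available. Lean on these libraries where they do the work, as an engineer would, in place of code of your own. Each camera call takes 0.05 s, during which the arm holds its last target. There are 200 camera calls.

## Task

Push the loose black knob fully down onto the bare square spindle of the dust extractor's latch, turn it anticlockwise (from above) to its stop and leave it there. Swing the flap fully up so that it stays open and draw out the filter plate, the one with a grip tab; leave the plain plate and everything else in place. Finish while holding the filter plate upright and still over the middle of the empty metal tray, its lower edge about 10 cm above the bench: do not put it down or let go.

Things in the scene. Friction and masses are not known exactly. Their poses are not given: they have to be found in the camera images.
- extractor: Grey filter box 160 (x) x 190 (y) x 120 mm high, fixed, walls and floor 5 mm; 100 mm motor drum behind it (+x, to x = 192). Origin: centre of its underside; latch on the +y side, flap on top hinged along the -y rim. Inside, two slots along x at y = +42 and -42 mm: one holds the filter plate, the other the plain plate (which is which varies).
- knob: Loose black knob (90 g) standing bore down: square hub 38 x 38 x 32 mm, square bore 14 mm wide, 26 mm deep, open below; on top a bar grip 46 mm long (its x), 12 mm thick (its y), 32 to 62 mm above the underside. Origin: centre of the underside. Bore sides parallel to x and y. Fits in any of four quarter turns, 1 mm play each side (0.15 rad rotational play).
- latch_seat (a point): Foot of the latch's bare square steel spindle, where the knob's underside comes to rest; 136 mm above the bench, extractor x = -45, y = 126 mm. Spindle 12 mm square, sides along this frame's x and y, rises 24 mm, last 5 mm tapered. A seated knob tops at 198 mm. Frame turns with it. A 16 mm wide tongue under it points along -y of this frame, 45 mm from the axis, over the flap's edge.
- latch (a joint): Angle of the latch spindle, rad: 0 = tongue over the flap (locked), grows anticlockwise seen from above, stop at 1.45; the flap is free from about 1.15. Starts between 0 and 0.25. Turns with about 0.06 N m and stays where left.
- flap_handle (a point): Middle of the flap's handle: round steel bar 10 mm thick, 70 mm long, along the hinge (this frame's x), axis 32 mm above the flap's face, on two end posts. Flap shut: at x = 30, y = 55 mm of the extractor, 158 mm above the bench. The frame turns with the flap.
- flap_hinge (a point): Middle of the hinge line (this frame's x), on the -y rim of the box, 120 mm above the bench. The frame turns with the flap, a steel sheet 160 x 188 x 6 mm reaching from here along +y; the handle's middle is at x = 30, y = 150, z = 38 mm in this frame.
- flap (a joint): Opening angle of the flap, rad: 0 shut, 1.57 upright, stop at 1.85. A positive turn about the hinge's +x lifts it towards the extractor's -y side. Stiff hinge (about 5 N at the handle); it stays at any angle; standing open, its free edge is about 308 mm above the bench.
- filter: Filter plate hidden in the box, upright in a slot with 1.8 mm play: frame 144 (x) x 12 (y) x 85 mm high with pleated ribs on its faces; on top a grip tab 44 (x) x 12 (y) mm, 85 to 110 mm above the lower edge, its top 5 mm below the box's rim, 42 mm from face to box wall. Origin: centre of its lower edge, 5 mm above the bench at first. About 160 g; draw up 120 mm to clear the box.
- blank: Plain plate in the other slot: the same frame, 144 x 12 x 85 mm, without tab or ribs. Origin: centre of its lower edge. Leave it in its slot.
- tray: Empty square metal tray, 160 x 160 mm, walls 20 mm high, floor 4 mm, fixed to the bench left of the knob. Origin: centre of its underside, on the bench.
- mallet: Bystander, leave alone: wood-handled steel hammer 240 mm long, lying at the front right; origin at the middle of its underside.
- chisel: Bystander, leave alone: steel stone chisel 190 mm long, lying behind the tray; origin on its underside near the middle.
- tape: Bystander, leave alone: black ring 90 mm across, 40 mm high, at the back; origin at the middle of its underside.
- ear_defenders: Bystander, leave alone: black ear defenders, two 72 mm cups and a band, about 240 x 140 mm and 47 mm high, right of the extractor; origin at the middle of its underside.
- brush: Bystander, leave alone: hand brush 190 mm long, back right; origin at the middle of its underside.
- wedge: Bystander, leave alone: wooden block 90 x 35 x 25 mm near the front; origin at the middle of its underside.
- stone_offcut: Bystander, leave alone: grey stone block 80 x 60 x 35 mm; origin at the middle of its underside.

How it is judged (in metres and radians):
On the way, in this order (a step that is already met when the one before it is completed fails the run):
1. the knob is pushed fully down on the spindle (distance between knob and latch_seat below 0.006 m), for 0.2 s.
2. the knob on its spindle has been turned until the latch is free (distance between knob and latch_seat below 0.006 m and value of joint latch above 1.2 rad), for 0.2 s.
3. the flap is swung up (value of joint flap above 1.3 rad), for 0.2 s.
4. the filter plate is drawn clear out of the box (z of filter in the frame of extractor above 0.122 m), for 0.1 s.
At the end, for the whole second after the job is handed in: Filter plate in the fingers, upright within 0.2 rad, still, lower edge 50 to 170 mm above the bench, centre within 45 mm of the tray's in plan, not touching it; knob within 8 mm of its seat, latch beyond 1.15 rad, flap open beyond 1.3 rad, plain plate moved under 15 mm (horizontal distance between filter and tray below 0.045 m and height (world z) of filter between 0.05 and 0.17 m and angle between filter's own z axis and vertical below 0.2 rad and linear speed of filter below 0.03 m/s and contact force between filter and the fingers above 2 N and contact force between filter and tray below 0.1 N and distance between knob and latch_seat below 0.008 m and value of joint latch above 1.15 rad and value of joint flap above 1.3 rad and distance of blank from where it was at the start of the episode below 0.015 m); the arm keeps its last pose, push and grip.
It fails at once if something else on the bench is knocked away (moved 40 mm) (distance of any of mallet, chisel, tape, ear_defenders, brush, wedge, stone_offcut from where it was at the start of the episode above 0.04 m).
It fails at once if the plain plate is pulled from its slot (distance of blank from where it was at the start of the episode above 0.03 m).
It also fails if it takes over 72 s, if anything falls off the work surface, if the arm or the gripper's body presses on something with over 40 N, if the wrist force passes 120 N, or if a joint passes its speed limit or range.

## Working session

There is one attempt and no reset: what is moved stays moved. The work goes in short steps, Python scripts to look and compute and a shell command to move; the robot and the scene stay as the last step left them, time stands still between calls to the robot, and variables do not carry over. Pictures are saved under pics/ and viewed, at most 10 in all, crops included, and the job is handed in when it is done.

```bash
ls; mkdir -p pics; python3 - <<'E'
from workcell import env, camrig, job
import cv2
for n in("scene","top"):
    cv2.imwrite(f"pics/{n}0.png",camrig.grab_frame(n)); m=camrig.camera_model(n); print(m)
s=env.state();print(s)
E
```

```text
drive.py
pics
workcell.py
{'fx': 373.9372400401759, 'fy': 373.9372400401759, 'cx': 315.8396516683906, 'cy': 205.72505983442693, 'T': array([[-6.01141361e-01, -4.05303029e-01,  6.88736901e-01,
         1.27504531e+03],
       [ 7.99066598e-01, -3.16747392e-01,  5.11041741e-01,
         4.77643814e+02],
       [ 1.10288519e-02,  8.57554980e-01,  5.14274071e-01,
         6.82511600e+02],
       [ 0.00000000e+00,  0.00000000e+00,  0.00000000e+00,
         1.00000000e+00]])}
{'fx': 476.12886438693454, 'fy': 476.12886438693454, 'cx': 326.2790965767576, 'cy': 206.55814821154223, 'T': array([[-1.14103959e-02,  9.98037826e-01, -6.15654185e-02,
         4.63944611e+02],
       [-9.99916426e-01, -1.17627918e-02, -5.36451944e-03,
        -5.23660626e+01],
       [-6.07817452e-03,  6.14990619e-02,  9.98088634e-01,
         1.48035452e+03],
       [ 0.00000000e+00,  0.00000000e+00,  0.00000000e+00,
         1.00000000e+00]])}
{'time_s': 0.1, 'qpos': array([ 7.04183768e+01,  1.83484210e+01,  8.96989104e+01,  3.78934721e-05,
        7.20410736e+01, -1.14647433e+00]), 'qvel': array([ 0.03955879, -0.03863797, -0.14090661, -0.15068362,  0.11170176,
        0.01397051]), 'effort': array([ 1.66856200e-03, -4.13337207e+01, -2.32506216e+01,  7.29277125e-02,
        4.24142880e-02, -4.99462112e-05]), 'ee_pos': array([181.69300308, 545.08526158, 213.20331371]), 'ee_rot': array([-1.79911613e+02, -1.80486601e-03,  1.61564838e+02]), 'force': array([ 0.86622686, -0.40949638, -0.55539149]), 'torque': array([-0.02077858, -0.00515367,  0.0096732 ]), 'gripper_force': 0.0, 'gripper_width': 90.86965372925411}
```

View pics/scene0.png

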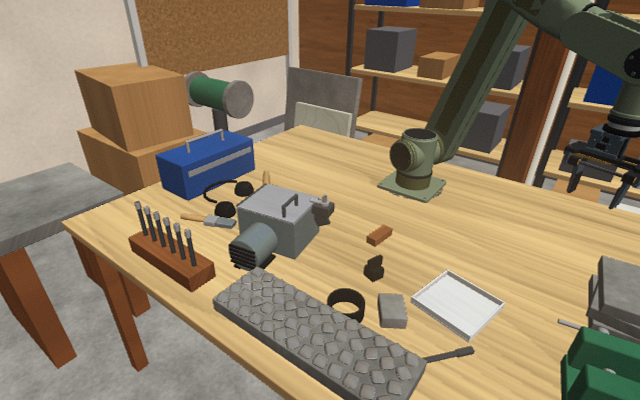

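View pics/top0.png

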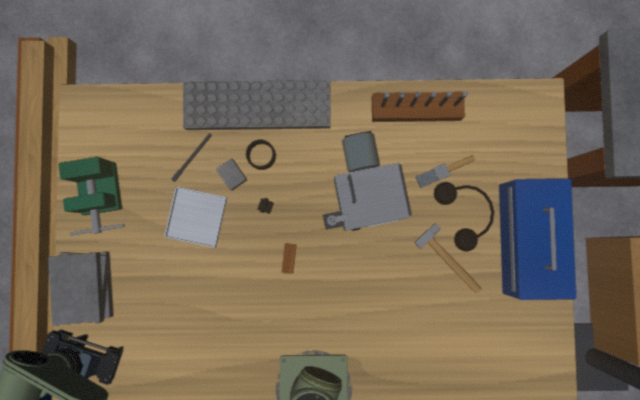

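Scene view: extractor near (280,220), knob (374,267), tray (458,303). Top view: box around (372,196), spindle near (335,219), knob (265,206), tray (196,217). I'll take enlarged crops for accurate reading.

```bash
python3 - <<'E'
import cv2
t=cv2.imread("pics/top0.png");s=cv2.imread("pics/scene0.png")
cv2.imwrite("pics/c1.png",cv2.resize(t[120:250,250:420],None,fx=4.5,fy=4.5,interpolation=cv2.INTER_CUBIC))
cv2.imwrite("pics/c2.png",cv2.resize(s[170:290,220:400],None,fx=4.4,fy=4.4,interpolation=cv2.INTER_CUBIC))
E
```

```text
(no output)
```

View pics/c1.png

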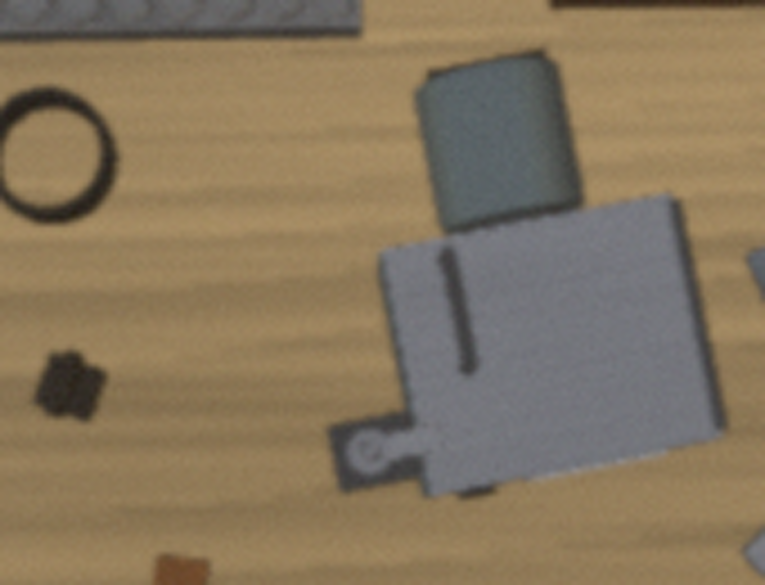

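View pics/c2.png

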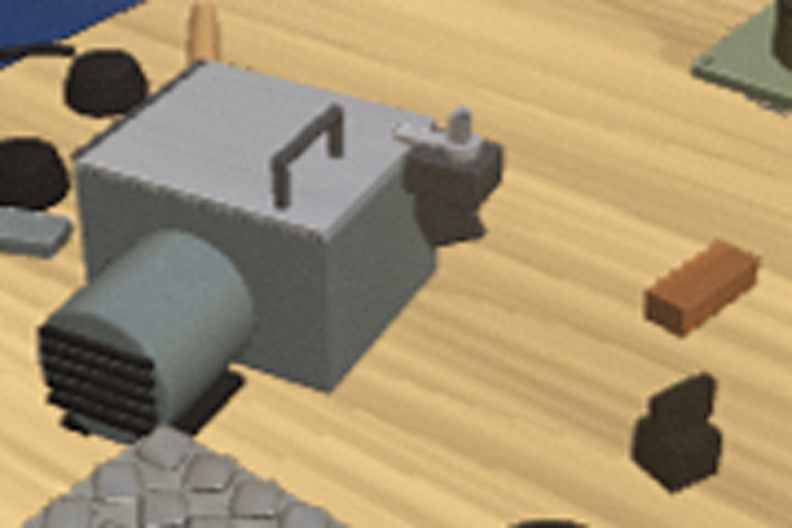

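Top crop: flap sheet corners at (380,255), (668,198), (722,432), (427,495). The spindle is at (370,450), with its tongue pointing at the flap. The handle runs (447,250)–(468,372), and the knob is at about (70,385). I still need the knob's orientation, so I'll make a closer mosaic.

```bash
python3 - <<'E'
import cv2,numpy as np
t=cv2.imread("pics/top0.png");s=cv2.imread("pics/scene0.png")
def c(i,x,y): 
    r=cv2.resize(i[y:y+30,x:x+40],(400,300),interpolation=cv2.INTER_CUBIC).astype(float)
    return np.clip(255*(r/255)**.5,0,255).astype('uint8')
m=np.vstack([np.hstack([c(t,245,191),c(s,354,253)]),np.hstack([c(t,315,205),c(s,303,188)])])
cv2.imwrite("pics/m1.png",m)
E
```

```text
(no output)
```

View pics/m1.png

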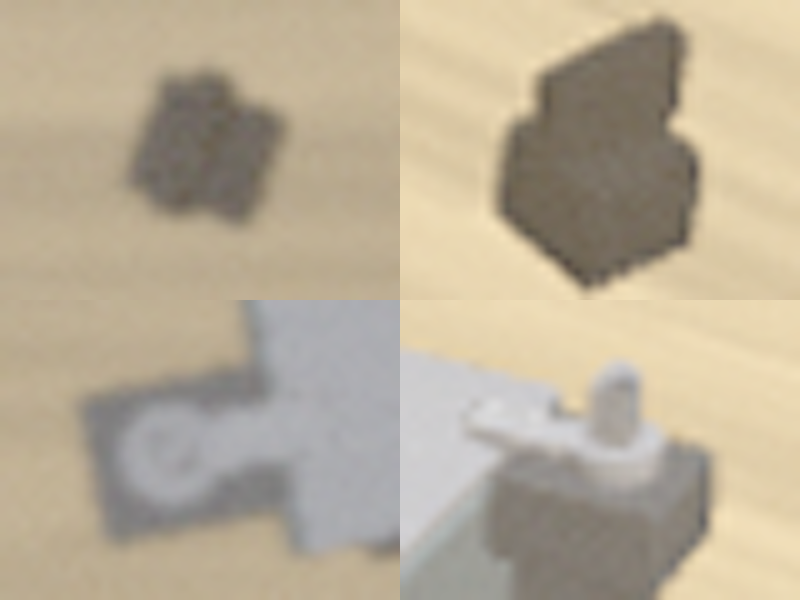

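The knob's bar runs up and slightly right in the top view, at about −22° world yaw. Its hub corners read cleanly in both views. The tongue is near the locked position. Now fitting poses.

```bash
cat > h.py <<'E'
import numpy as np
from workcell import env, camrig, job
from scipy.optimize import least_squares
from scipy.spatial.transform import Rotation as R
C={n:camrig.camera_model(n) for n in("scene","top")}
def proj(n,p):
    m=C[n];q=(np.asarray(p,float)-m["T"][:3,3])@m["T"][:3,:3]
    return np.c_[m["cx"]+m["fx"]*q[:,0]/-q[:,2],m["cy"]-m["fy"]*q[:,1]/-q[:,2]]
def fit(obs,g):  # obs: (cam, local xyz, px)
    P=np.array([o[1] for o in obs],float);U=np.array([o[2] for o in obs],float);n=[o[0] for o in obs]
    def f(v):
        c,s=np.cos(v[2]),np.sin(v[2]);W=P@np.array([[c,-s,0],[s,c,0],[0,0,1]]).T+[v[0],v[1],0]
        return np.concatenate([proj(k,W[i:i+1])[0]-U[i] for i,k in enumerate(n)])
    r=least_squares(f,g,loss="soft_l1");print(np.round([r.x[0],r.x[1],np.degrees(r.x[2])],1));print(np.round(f(r.x).reshape(-1,2),1).tolist());return r.x
def tl(cam,ox,oy,s,L): return [(cam,p,(ox-.5+(x+.5)/s,oy-.5+(y+.5)/s)) for p,(x,y) in L]
def T(v,p): c,s=np.cos(v[2]),np.sin(v[2]);return np.array([v[0]+c*p[0]-s*p[1],v[1]+s*p[0]+c*p[1]])
def tool(target):  # world point (TCP) -> delta in tool axes
    s=env.state();r=R.from_euler("xyz",s["ee_rot"],degrees=True);return r.inv().apply(np.array(target)-s["ee_pos"])
E
python3 - <<'E'
from h import *
k=fit(tl("top",245,191,10,[((19,-19,32),(285,118)),((-19,-19,32),(243,222))])
 +tl("scene",354,253,10,[((19,19,0),(190,290)),((-19,19,0),(290,243)),((19,-19,0),(100,205)),((19,-19,32),(112,125)),((-19,19,32),(293,152)),((23,-6,62),(140,75)),((-23,6,62),(287,32)),((-23,-6,62),(265,18))]),[450,120,-.4])
e=fit(tl("top",250,120,4.5,[((80,93,126),(380,255)),((80,-95,126),(668,198)),((-80,-95,126),(722,432)),((-80,93,126),(427,495)),((65,55,158),(447,252)),((-5,55,158),(468,372))])
 +tl("top",315,205,10,[((-45,126,140),(168,148))])
 +tl("scene",220,170,4.4,[((80,-95,126),(78,158)),((80,93,126),(325,240)),((-80,-95,126),(203,62)),((80,95,0),(330,390)),((65,55,158),(278,163)),((-5,55,158),(336,110))])
 +tl("scene",303,188,10,[((-45,126,160),(215,72))]),[470,-150,.2])
t=fit([("top",p,u) for p,u in [((80,80,20),(178,187)),((80,-80,20),(227,195)),((-80,-80,20),(216,248)),((-80,80,20),(165,238))]],[430,350,.2])
print(T(e,(-45,126)),T(e,(30,55)),T(e,(0,42)),T(e,(0,-42)))
E
```

```text
[559.3 142.6 340.3]
[[-0.2, -0.9], [-0.2, 0.5], [-0.4, 0.5], [0.4, -0.0], [-0.5, 0.9], [-0.8, -0.2], [1.3, -0.1], [-0.7, -0.9], [0.9, -0.1], [0.1, -1.1]]
[ 576.5 -175.1   10.5]
[[0.2, -1.4], [0.6, -1.5], [0.1, 1.3], [0.8, 0.2], [-0.1, 0.4], [0.2, -1.8], [0.2, 0.4], [-1.0, 0.7], [-0.0, -1.3], [1.0, -0.4], [0.3, 1.5], [0.9, 0.0], [0.3, 0.8], [0.7, -0.4]]
[ 526.2  355.3 -371.9]
[[-1.5, -0.3], [0.1, 1.7], [0.3, -0.2], [0.4, -0.4]]
[509.17170234 -59.46540966] [ 595.89048683 -115.55330869] [ 568.77359638 -133.82006135] [ 584.13428144 -216.40365145]
```

Fits agree within about 1.5 px, and the sizes and reach are plausible. Knob at (559,143), yaw −19.7°; extractor at (576,−175), yaw 10.5°; seat at (509,−59); tray at (526,355). Moving over the knob: turn 1.3°, then translate.

```bash
cat >> h.py <<'E'
def go(p,yaw=None):
    s=env.state();r=R.from_euler("xyz",s["ee_rot"],degrees=True)
    rt=R.from_euler("xyz",[180,0,yaw if yaw is not None else s["ee_rot"][2]],degrees=True)
    print("pos",s["ee_pos"].round(1),"rot",s["ee_rot"].round(1),"rotvec",(r.inv()*rt).as_rotvec(degrees=True).round(2),
      "| delta before turn",r.inv().apply(np.array(p)-s["ee_pos"]).round(1),"after turn",rt.inv().apply(np.array(p)-s["ee_pos"]).round(1))
E
python3 -c "
from h import *
go((559.3,142.6,120),160.3)"
```

```text
pos [181.7 545.1 213.2] rot [-179.9   -0.   161.6] rotvec [-0.09 -0.    1.26] | delta before turn [-485.5 -262.3   93.6] after turn [-491.2 -251.6   93.2]
```

The manual's scale: shifts go in shares of 300 mm and turns go in shares of 180 degrees. Converting my numbers, -40 mm / 300 = -0.1333, -20.5 mm / 300 = -0.0683, 1.26 degrees / 180 = 0.007.

```bash
python3 drive.py '[[[0, 0, 0], [0, 0, 0.007]], [[-0.1333, -0.0683, 0.0253], [0, 0, 0]], [[-0.1333, -0.0683, 0.0253], [0, 0, 0]], [[-0.1333, -0.0683, 0.0253], [0, 0, 0]], [[-0.1333, -0.0683, 0.0253], [0, 0, 0]], [[-0.1333, -0.0683, 0.0253], [0, 0, 0]], [[-0.1333, -0.0683, 0.0253], [0, 0, 0]], [[-0.1333, -0.0683, 0.0253], [0, 0, 0]]]' 50; python3 drive.py '[[[-0.1333, -0.0683, 0.0253], [0, 0, 0]], [[-0.1333, -0.0683, 0.0253], [0, 0, 0]], [[-0.1333, -0.0683, 0.0253], [0, 0, 0]], [[-0.1333, -0.0683, 0.0253], [0, 0, 0]], [[-0.1333, -0.0683, 0.0253], [0, 0, 0]], [[-0.0367, -0.0187, 0.0067], [0, 0, 0]], [[0, 0, 0], [0, 0, 0]]]'; python3 - <<'E'
from h import *
import cv2
go((559.3,142.6,37),160.3)
t=camrig.grab_frame("top");s=camrig.grab_frame("scene")
a=cv2.resize(t[170:230,230:310],(400,300),interpolation=cv2.INTER_CUBIC);b=cv2.resize(s[220:295,330:430],(400,300),interpolation=cv2.INTER_CUBIC)
cv2.imwrite("pics/k1.png",np.hstack([a,b]))
print(proj("scene",[[559.3,142.6,62]]))
E
```

```text
time_s: 0.9
ee_pos: [398.1, 314.5, 160.5]
ee_rot: [180.0, 0.0, 160.3]
force: [-0.5, -0.5, -0.2]
gripper_width: 50.0
gripper_force: 0.0
time_s: 1.6
ee_pos: [559.9, 141.9, 120.0]
ee_rot: [-180.0, -0.1, 160.1]
force: [0.2, 0.9, -0.5]
gripper_width: 50.2
gripper_force: 0.0
pos [559.9 141.9 120. ] rot [-1.800e+02 -1.000e-01  1.601e+02] rotvec [-0.02 -0.07 -0.2 ] | delta before turn [ 0.7  0.5 83. ] after turn [ 0.8  0.5 83. ]
[[375.05016449 257.4083203 ]]
```

View pics/k1.png

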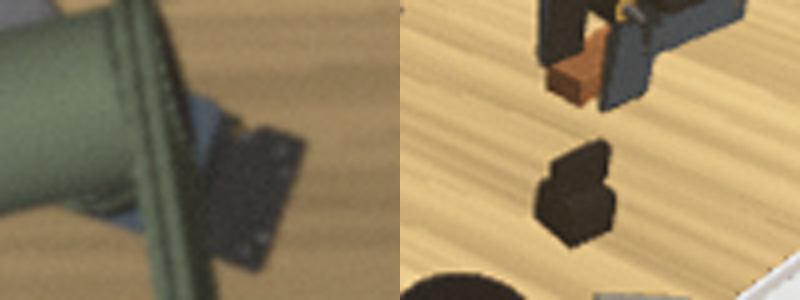

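The fingers sit directly above the knob (bar top near (580,150) in the scene half) and are lined up across the bar. Descending and gripping.

Converted, 30 mm / 300 = 0.1, 15 mm / 300 = 0.05, -0.2 degrees / 180 = -0.0011.

```bash
python3 drive.py '[[[0.0027, 0.0017, 0.1], [0, 0, -0.0011]], [[0, 0, 0.1], [0, 0, 0]], [[0, 0, 0.05], [0, 0, 0]], [[0, 0, 0.025], [0, 0, 0]], [[0, 0, 0], [0, 0, 0]]]' 50; python3 drive.py '[[[0, 0, 0], [0, 0, 0]], [[0, 0, 0], [0, 0, 0]], [[0, 0, 0], [0, 0, 0]], [[0, 0, 0], [0, 0, 0]], [[0, 0, 0], [0, 0, 0]]]' 5 35;  python3 drive.py '[[[0, 0, -0.1], [0, 0, 0]], [[0, 0, -0.1333], [0, 0, 0]], [[0, 0, -0.1333], [0, 0, 0]], [[0, 0, -0.1333], [0, 0, 0]], [[0, 0, 0], [0, 0, 0]]]'; python3 -c "
from h import *
go((509.2,-59.5,215),100.5)"
```

```text
time_s: 2.2
ee_pos: [557.6, 145.0, 37.9]
ee_rot: [-180.0, -0.1, 160.6]
force: [-0.8, -0.2, 0.6]
gripper_width: 50.0
gripper_force: 0.0
time_s: 2.7
ee_pos: [558.9, 143.8, 38.6]
ee_rot: [180.0, 0.0, 160.5]
force: [-1.0, 0.3, 0.3]
gripper_width: 12.6
gripper_force: 0.3
time_s: 3.2
ee_pos: [562.1, 144.6, 194.4]
ee_rot: [179.6, 0.6, 160.5]
force: [0.9, 0.4, -0.8]
gripper_width: 11.6
gripper_force: 35.0
pos [562.1 144.6 194.4] rot [179.6   0.6 160.5] rotvec [ 0.66  0.33 59.99] | delta before turn [ -18.5 -209.9  -21.8] after turn [-191.   -89.2  -20.6]
```

Converted, -10 mm / 300 = -0.0333, 8.57 degrees / 180 = 0.0476.

```bash
python3 drive.py '[[[0, 0, -0.0333], [0, 0, 0.0476]], [[0, 0, -0.0333], [0, 0, 0.0476]], [[0, 0, 0], [0, 0, 0.0476]], [[0, 0, 0], [0, 0, 0.0476]], [[0, 0, 0], [0, 0, 0.0476]], [[0, 0, 0], [0, 0, 0.0476]], [[0, 0, 0], [0, 0, 0.0476]], [[0, 0, 0], [0, 0, 0]]]'; python3 drive.py '[[[-0.1333, -0.06, 0], [0, 0, 0]], [[-0.1333, -0.06, 0], [0, 0, 0]], [[-0.1333, -0.06, 0], [0, 0, 0]], [[-0.1333, -0.06, 0], [0, 0, 0]], [[-0.1, -0.0567, 0], [0, 0, 0]], [[0, 0, 0], [0, 0, 0]], [[0, 0, 0], [0, 0, 0]], [[0, 0, 0], [0, 0, 0]]]';python3 - <<'E'
from h import *
import cv2
go((509.2,-59.5,215),100.5)
t=camrig.grab_frame("top");s=camrig.grab_frame("scene")
cv2.imwrite("pics/s1.png",s);cv2.imwrite("pics/t1.png",t)
b=cv2.resize(s[150:225,270:370],(800,600),interpolation=cv2.INTER_CUBIC)
cv2.imwrite("pics/k2.png",np.clip(255*(b/255.)**.6,0,255))
E
```

```text
time_s: 4.0
ee_pos: [558.2, 143.7, 207.2]
ee_rot: [-179.9, -0.0, 100.5]
force: [-0.1, 0.3, -2.1]
gripper_width: 12.0
gripper_force: 35.0
time_s: 4.8
ee_pos: [506.0, -58.5, 208.0]
ee_rot: [-180.0, -0.0, 100.6]
force: [0.9, -0.3, -0.7]
gripper_width: 11.9
gripper_force: 35.0
pos [506.  -58.5 208. ] rot [-180.    -0.   100.6] rotvec [-0.01 -0.04  0.12] | delta before turn [-1.6  2.9 -7. ] after turn [-1.6  2.9 -7. ][ WARN:0@1.265] global loadsave.cpp:1063 imwrite_ Unsupported depth image for selected encoder is fallbacked to CV_8U.
```

View pics/k2.png

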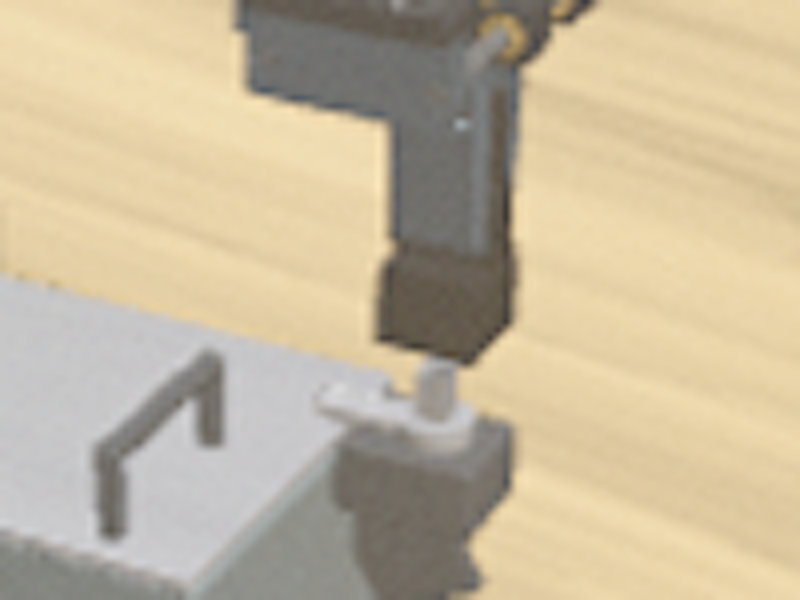

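The knob hangs just above the spindle: underside corners at (375,343), (468,365) and (515,320), spindle at column 436. I'll compute the relative offset from this same camera.

```bash
python3 - <<'E'
from h import *
y=np.radians(10.5);z=208-38
def fx(obs): 
    import numpy as np
    P=np.array([o[1] for o in obs],float);U=np.array([o[2] for o in obs])
    c,s=np.cos(y),np.sin(y);Q=P@np.array([[c,-s,0],[s,c,0],[0,0,1]]).T
    f=lambda v:np.concatenate([proj(o[0],Q[i:i+1]+[v[0],v[1],0])[0]-U[i] for i,o in enumerate(obs)])
    r=least_squares(f,[509,-59]);print(r.x.round(1),f(r.x).reshape(-1,2).round(2).tolist())
fx(tl("scene",270,150,8,[((19,-19,z),(376,343)),((19,19,z),(468,364)),((-19,19,z),(515,320))]))
fx(tl("scene",303,188,10,[((0,0,160),(215,70)),((0,0,139),(222,145))]))
fx(tl("top",315,205,10,[((0,0,139),(168,148))]))
fx(tl("scene",303,188,10,[((0,0,160),(215,70)),((0,0,139),(222,145))])+tl("top",315,205,10,[((0,0,139),(168,148))]))
print(env.state()["ee_pos"])
E
```

```text
[506.4 -60.3] [[-0.34, -0.21], [0.33, 0.21], [0.0, -0.03]]
[513.1 -57.5] [[0.43, 0.58], [-0.44, -0.57]]
[510.4 -59. ] [[-0.0, -0.0]]
[511.3 -58.6] [[0.48, 0.22], [-0.39, -0.93], [-0.15, -0.33]]
[506.18607466 -58.16736983 208.01736828]
```

Converted, 7 mm / 300 = 0.0233, 3.7 mm / 300 = 0.0123.

```bash
python3 drive.py '[[[-0.0007, 0.0123, 0], [0, 0, 0]], [[0, 0, 0.0233], [0, 0, 0]], [[0, 0, 0], [0, 0, 0]], [[0, 0, 0], [0, 0, 0]]]'; python3 drive.py '[[[0, 0, 0.01], [0, 0, 0]], [[0, 0, 0], [0, 0, 0]], [[0, 0, 0], [0, 0, 0]]]'; python3 drive.py '[[[0, 0, 0.0067], [0, 0, 0]], [[0, 0, 0], [0, 0, 0]], [[0, 0, 0], [0, 0, 0]]]'; python3 drive.py '[[[0, 0, 0.0067], [0, 0, 0]], [[0, 0, 0], [0, 0, 0]], [[0, 0, 0], [0, 0, 0]]]'
```

```text
time_s: 5.3
ee_pos: [509.4, -58.4, 200.8]
ee_rot: [-179.9, -0.0, 100.5]
force: [-0.2, 0.6, -1.2]
gripper_width: 11.8
gripper_force: 35.0
time_s: 5.6
ee_pos: [509.5, -58.7, 198.2]
ee_rot: [-180.0, -0.0, 100.5]
force: [-0.4, -0.4, -0.7]
gripper_width: 11.6
gripper_force: 35.0
time_s: 5.9
ee_pos: [509.6, -58.7, 196.2]
ee_rot: [180.0, -0.0, 100.5]
force: [-0.2, 0.0, -0.9]
gripper_width: 11.6
gripper_force: 35.0
time_s: 6.2
ee_pos: [509.5, -58.7, 194.1]
ee_rot: [-180.0, -0.0, 100.5]
force: [0.5, -0.6, -1.6]
gripper_width: 11.4
gripper_force: 35.0
```

Converted, 3 mm / 300 = 0.01.

```bash
python3 drive.py '[[[0, 0, 0.01], [0, 0, 0]], [[0, 0, 0], [0, 0, 0]], [[0, 0, 0], [0, 0, 0]]]'; python3 drive.py '[[[0, 0, 0.01], [0, 0, 0]], [[0, 0, 0], [0, 0, 0]], [[0, 0, 0], [0, 0, 0]]]'; python3 drive.py '[[[0, 0, 0.01], [0, 0, 0]], [[0, 0, 0], [0, 0, 0]], [[0, 0, 0], [0, 0, 0]]]' |grep -E "pos|force"
```

```text
time_s: 6.5
ee_pos: [509.3, -58.7, 190.9]
ee_rot: [-180.0, -0.0, 100.5]
force: [-1.5, 0.9, -1.5]
gripper_width: 11.9
gripper_force: 35.0
time_s: 6.8
ee_pos: [509.3, -58.8, 187.9]
ee_rot: [-180.0, -0.0, 100.5]
force: [-0.9, -1.2, -2.3]
gripper_width: 11.9
gripper_force: 35.0
ee_pos: [509.3, -58.7, 184.9]
force: [-0.8, -1.6, -3.0]
gripper_force: 35.0
```

Underside is already about 13 mm below the spindle tip with little force, so it is on the spindle. Pressing to the seat.

Converted, 4 mm / 300 = 0.0133, 3 mm / 300 = 0.01.

```bash
python3 drive.py '[[[0, 0, 0.0133], [0, 0, 0]], [[0, 0, 0.01], [0, 0, 0]], [[0, 0, 0], [0, 0, 0]], [[0, 0, 0], [0, 0, 0]]]'|grep -E "pos|force"; python3 drive.py '[[[0, 0, 0.01], [0, 0, 0]], [[0, 0, 0], [0, 0, 0]], [[0, 0, 0], [0, 0, 0]]]'|grep -E "pos|force"; python3 drive.py '[[[0, 0, 0.0067], [0, 0, 0]], [[0, 0, 0], [0, 0, 0]], [[0, 0, 0], [0, 0, 0]]]' |grep -E "pos|force|rot"
```

```text
ee_pos: [509.3, -58.8, 177.7]
force: [-2.2, -1.9, -3.2]
gripper_force: 35.0
ee_pos: [509.3, -58.8, 175.0]
force: [-2.5, -2.3, -3.0]
gripper_force: 35.0
ee_pos: [509.4, -58.8, 174.7]
ee_rot: [180.0, 0.0, 100.5]
force: [-5.0, -1.6, 7.1]
gripper_force: 35.0
```

Seated: upward reaction 7 N, TCP about 38 mm above the seat. Turning anticlockwise.

Converted, -8 degrees / 180 = -0.0444.

```bash
python3 drive.py '[[[0, 0, 0], [0, 0, -0.0444]], [[0, 0, 0], [0, 0, -0.0444]], [[0, 0, 0], [0, 0, -0.0444]], [[0, 0, 0], [0, 0, -0.0444]], [[0, 0, 0], [0, 0, -0.0444]], [[0, 0, 0], [0, 0, -0.0444]]]'|grep -E "pos|force|rot"; python3 drive.py '[[[0, 0, 0], [0, 0, -0.0444]], [[0, 0, 0], [0, 0, -0.0444]], [[0, 0, 0], [0, 0, -0.0444]], [[0, 0, 0], [0, 0, -0.0444]], [[0, 0, 0], [0, 0, 0]]]'|grep -E "pos|force|rot"; python3 -c "
from h import *
s=env.state();print(s['torque'],s['qpos'])"
```

```text
ee_pos: [507.9, -58.8, 174.6]
ee_rot: [-179.9, -0.1, 148.8]
force: [-10.2, -1.9, 10.5]
gripper_force: 35.0
ee_pos: [508.7, -59.8, 174.6]
ee_rot: [-179.9, -0.1, -179.3]
force: [-7.5, -4.2, 9.1]
gripper_force: 35.0
[-0.88247655  1.54094851  0.04356429] [ -7.89737191  14.41294175 101.23141751  -0.15811158  64.39038624
 -98.50406357]
```

Converted, -4 degrees / 180 = -0.0222.

```bash
python3 drive.py '[[[0, 0, 0], [0, 0, -0.0222]], [[0, 0, 0], [0, 0, 0]]]'|grep -E "rot:"; python3 -c "
from h import *
print(env.state()['torque'])"; python3 drive.py '[[[0, 0, 0], [0, 0, -0.0167]], [[0, 0, 0], [0, 0, 0]]]'|grep -E "rot:"; python3 -c "
from h import *
print(env.state()['torque'])"; python3 drive.py '[[[0, 0, 0], [0, 0, -0.0167]], [[0, 0, 0], [0, 0, 0]]]'|grep -E "rot:"; python3 -c "
from h import *
print(env.state()['torque'],env.state()['force'])"
```

```text
ee_rot: [-179.9, -0.1, -175.4]
[-0.91049169  1.62175592  0.00364428]
ee_rot: [-179.9, -0.1, -172.4]
[-0.88536848  1.67589176 -0.0814645 ]
ee_rot: [-179.9, -0.1, -169.4]
[-1.00958986  1.74935804 -0.01606864] [-8.74934763 -5.10305014  9.40175604]
```

Converted, -2 degrees / 180 = -0.0111.

```bash
python3 drive.py '[[[0, 0, 0], [0, 0, -0.0111]], [[0, 0, 0], [0, 0, 0]], [[0, 0, 0], [0, 0, 0]]]'|grep -E "rot:"; python3 -c "
from h import *
print(env.state()['torque'])"; python3 drive.py '[[[0, 0, 0], [0, 0, -0.0111]], [[0, 0, 0], [0, 0, 0]], [[0, 0, 0], [0, 0, 0]]]'|grep -E "rot:"; python3 -c "
from h import *
print(env.state()['torque'],env.state()['force'])"
```

```text
ee_rot: [-179.8, -0.1, -167.5]
[-1.16189394  1.81430445 -0.0759528 ]
ee_rot: [-179.8, -0.2, -165.5]
[-1.19838587  1.83112452 -0.07410909] [-8.15929034 -5.89129054  9.50908742]
```

Turned 94° in total, which is the stop plus the play. Release, lift, and move over the handle (yaw −169.5 suits the handle grip).

Converted, -1 mm / 300 = -0.0033.

```bash
python3 drive.py '[[[0, 0, -0.0033], [0, 0, 0]], [[0, 0, 0], [0, 0, 0]], [[0, 0, 0], [0, 0, 0]]]' 40 35|grep -E "pos|force|width"; python3 drive.py '[[[0, 0, -0.0667], [0, 0, 0]], [[0, 0, -0.0833], [0, 0, 0.0222]], [[0, 0, -0.05], [0, 0, 0]], [[0, 0, 0], [0, 0, 0]]]'|grep pos; python3 -c "
from h import *
go((595.9,-115.6,139),-169.5)"
```

```text
ee_pos: [510.6, -58.3, 174.5]
force: [0.3, 0.5, -0.3]
gripper_width: 32.7
gripper_force: 0.0
ee_pos: [511.5, -58.6, 236.3]
pos [511.5 -58.6 236.3] rot [-179.9    0.3 -169.5] rotvec [-0.07  0.33  0.03] | delta before turn [-72.  -71.4  97.8] after turn [-72.6 -71.5  97.3]
```

Converted, -37 mm / 300 = -0.1233, -35.5 mm / 300 = -0.1183.

```bash
python3 drive.py '[[[-0.1233, -0.1183, 0], [0, 0, 0]], [[-0.1233, -0.1183, 0], [0, 0, 0]], [[0, 0, 0.1167], [0, 0, 0]], [[0, 0, 0], [0, 0, 0]]]' 40|grep -E "pos|force|width"; python3 drive.py '[[[0, 0, 0.1], [0, 0, 0]], [[0, 0, 0.08], [0, 0, 0]], [[0, 0, 0.0267], [0, 0, 0]], [[0, 0, 0], [0, 0, 0]], [[0, 0, 0], [0, 0, 0]]]'|grep -E "pos|force|rot"; python3 - <<'E'
from h import *
import cv2
go((596.4,-115,139),-169.5)
s=camrig.grab_frame("scene");b=cv2.resize(s[150:240,260:380],(800,600),interpolation=cv2.INTER_CUBIC)
cv2.imwrite("pics/f1.png",np.clip(255*(b/255.)**.6,0,255).astype('uint8'))
E
```

```text
ee_pos: [590.8, -113.3, 193.3]
force: [-1.4, 0.7, -0.6]
gripper_width: 40.2
gripper_force: 0.0
ee_pos: [593.7, -113.5, 138.6]
ee_rot: [-180.0, 0.1, -169.5]
force: [0.1, -0.3, 0.7]
gripper_force: 0.0
pos [ 593.7 -113.5  138.6] rot [-1.800e+02  1.000e-01 -1.695e+02] rotvec [-0.03  0.1   0.03] | delta before turn [-2.4 -2.  -0.4] after turn [-2.4 -2.  -0.4]
```

View pics/f1.png

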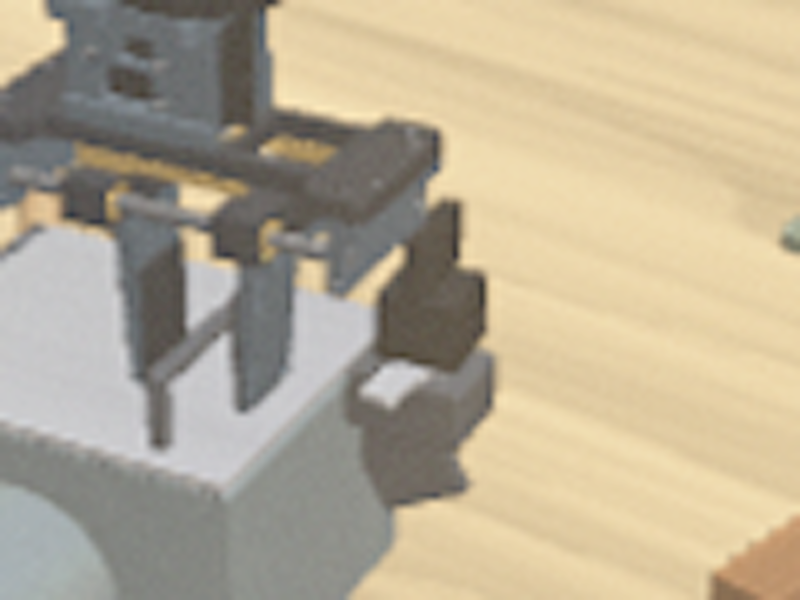

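The tongue has swung off the flap toward the camera at (395,385). The knob is seated and the fingers straddle the handle bar. Gripping it and swinging along the arc.

Converted, -2 mm / 300 = -0.0067, -1.5 mm / 300 = -0.005.

```bash
python3 drive.py '[[[-0.0067, -0.005, 0], [0, 0, 0]], [[0, 0, 0], [0, 0, 0]], [[0, 0, 0], [0, 0, 0]], [[0, 0, 0], [0, 0, 0]], [[0, 0, 0], [0, 0, 0]]]' 5 25|grep -E "pos|force|width"; python3 drive.py '[[[0, -0.015, -0.051], [0, 0, 0]], [[0, -0.0217, -0.05], [0, 0, 0]], [[0, -0.0267, -0.0467], [0, 0, 0]], [[0, -0.0307, -0.0447], [0, 0, 0]], [[0, -0.0357, -0.04], [0, 0, 0]], [[0, -0.0397, -0.0373], [0, 0, 0]], [[0, 0, 0], [0, 0, 0]]]'|grep -E "pos|force|width|rot"
```

```text
ee_pos: [595.9, -116.7, 137.6]
force: [0.5, -6.0, 0.6]
gripper_width: 9.2
gripper_force: 25.0
ee_pos: [604.8, -164.5, 219.2]
ee_rot: [179.9, 0.1, -169.5]
force: [-0.7, 3.2, 5.5]
gripper_width: 9.2
gripper_force: 25.0
```

Converted, -16 mm / 300 = -0.0533, -15.8 mm / 300 = -0.0527.

```bash
python3 drive.py '[[[0, -0.0433, -0.0317], [0, 0, 0]], [[0, -0.0463, -0.028], [0, 0, 0]], [[0, -0.049, -0.0227], [0, 0, 0]], [[0, -0.051, -0.0177], [0, 0, 0]], [[0, -0.0527, -0.0117], [0, 0, 0]], [[0, -0.0533, -0.0067], [0, 0, 0]], [[0, 0, 0], [0, 0, 0]]]'|grep -E "pos|force|width|rot"; python3 -c "
from h import *
print(env.state()['force'])"
```

```text
ee_pos: [621.5, -253.1, 255.8]
ee_rot: [-179.8, 0.2, -169.5]
force: [-0.9, -0.8, 8.8]
gripper_width: 9.2
gripper_force: 25.0
[-0.90750205 -0.79409685  8.78575731]
```

Converted, -16.2 mm / 300 = -0.054, -15.8 mm / 300 = -0.0527.

```bash
python3 drive.py '[[[0, -0.054, -0.0007], [0, 0, 0]], [[0, -0.054, 0.005], [0, 0, 0]], [[0, -0.0527, 0.0107], [0, 0, 0]], [[0, -0.0517, 0.0157], [0, 0, 0]], [[0, 0, 0], [0, 0, 0]], [[0, 0, 0], [0, 0, 0]]]'|grep -E "pos|force|width|rot"
```

```text
ee_pos: [633.2, -316.0, 244.9]
ee_rot: [-179.8, 0.1, -169.5]
force: [1.6, -3.7, 3.4]
gripper_width: 8.9
gripper_force: 25.0
```

Handle is at arc angle of about 111°, so the flap is at about 97°. Release gently, lift clear, turn the wrist 90° and back off so the top camera can see in.

Converted, 45 mm / 300 = 0.15, 35 mm / 300 = 0.1167, 8.57 degrees / 180 = 0.0476.

```bash
python3 drive.py '[[[0, 0, 0], [0, 0, 0]], [[0, 0, 0], [0, 0, 0]]]' 24 25|grep -E "force|width"; python3 drive.py '[[[0, 0, -0.05], [0, 0, 0]], [[0, 0, -0.0833], [0, 0, 0]], [[0, 0, -0.1], [0, 0, 0]], [[0, 0, -0.1], [0, 0, 0]], [[0, 0, 0], [0, 0, 0]]]'|grep -E "pos|force"; python3 drive.py '[[[0, 0.1167, 0], [0, 0, 0]], [[0, 0.15, 0], [0, 0, 0]], [[0, 0.15, 0], [0, 0, 0]], [[0, 0.15, 0], [0, 0, 0]], [[0, 0.15, 0], [0, 0, 0]], [[0, 0.15, 0], [0, 0, 0]], [[0, 0.15, 0], [0, 0, 0]]]' 70|grep pos;  python3 drive.py '[[[0, 0, 0], [0, 0, 0.0476]], [[0, 0, 0], [0, 0, 0.0476]], [[0, 0, 0], [0, 0, 0.0476]], [[0, 0, 0], [0, 0, 0.0476]], [[0, 0, 0], [0, 0, 0.0476]], [[0, 0, 0], [0, 0, 0.0476]], [[0, 0, 0], [0, 0, 0.0476]], [[0, 0, 0], [0, 0, 0.0476]]]' |grep rot; python3 drive.py '[[[0, 0, 0], [0, 0, 0.0476]], [[0, 0, 0], [0, 0, 0.0476]], [[0, 0, 0], [0, 0, 0.0239]], [[0, 0, 0], [0, 0, 0]]]'|grep -A1 pos; python3 - <<'E'
from h import *
import cv2
t=camrig.grab_frame("top");s=camrig.grab_frame("scene");cv2.imwrite("pics/t2.png",t);cv2.imwrite("pics/s2.png",s)
a=cv2.resize(t[150:250,300:425],(800,640),interpolation=cv2.INTER_CUBIC)[:600]
cv2.imwrite("pics/f2.png",np.clip(255*(a/255.)**.6,0,255).astype('uint8'))
E
```

```text
force: [-0.2, 0.5, 0.1]
gripper_width: 22.5
gripper_force: 0.0
ee_pos: [633.4, -314.2, 349.1]
force: [0.8, 0.2, 0.3]
gripper_force: 0.0
ee_pos: [575.1, -12.4, 342.9]
ee_rot: [-179.8, -0.1, 121.6]
ee_pos: [575.9, -14.2, 343.0]
ee_rot: [-179.8, -0.1, 100.6]
```

View pics/f2.png

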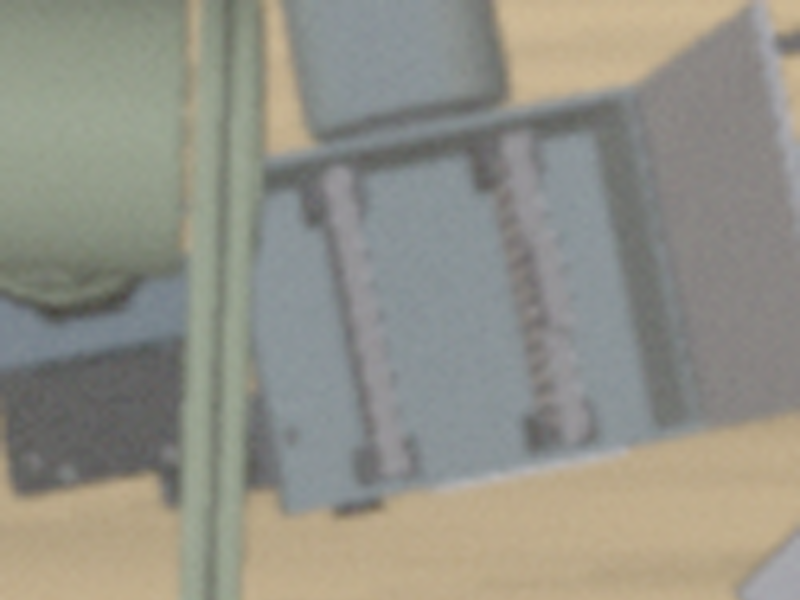

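The right-hand plate, at y = −42 and running (515,140)–(572,435), has zigzag ribs, so it is the filter. The left plate is smooth-sided and plain. The flap leans open at right.

```bash
python3 - <<'E'
from h import *
from scipy.optimize import fsolve
f=lambda px,z:fsolve(lambda v:proj("top",[[v[0],v[1],z]])[0]-px,[580,-200]).round(1)
a=lambda x,y:np.array([300-.5+(x+.5)/6.4,150-.5+(y+.5)/6.4])
A=f(a(515,138),90);B=f(a(573,437),90);print(A,B,(A+B)/2,np.linalg.norm(A-B),np.degrees(np.arctan2(*(A-B)[::-1])))
A=f(a(338,170),90);B=f(a(395,472),90);print((A+B)/2,np.linalg.norm(A-B))
go((585,-216.4,200),100.5)
E
```

```text
[ 652.1 -204. ] [ 514.5 -227.9] [ 583.3  -215.95] 139.66019475856393 9.853505677889022
[ 568.9  -134.55] 140.84264269034426
pos [576.2 -14.3 343.5] rot [-179.9   -0.   100.6] rotvec [-0.11 -0.04  0.13] | delta before turn [-200.3  -28.3  143.4] after turn [-200.3  -28.2  143.5]
```

The manual's scale: shifts go in shares of 300 mm and turns go in shares of 180 degrees. Converting my numbers, 45 mm / 300 = 0.15, -40 mm / 300 = -0.1333.

```bash
python3 drive.py '[[[-0.1333, -0.0187, 0], [0, 0, 0]], [[-0.1333, -0.0187, 0], [0, 0, 0]], [[-0.1333, -0.0187, 0], [0, 0, 0]], [[-0.1333, -0.0187, 0], [0, 0, 0]], [[-0.1333, -0.0187, 0], [0, 0, 0]], [[0, 0, 0.1333], [0, 0, 0]], [[0, 0, 0.15], [0, 0, 0]], [[0, 0, 0], [0, 0, 0]]]' 70|grep -E "pos|width"; python3 drive.py '[[[0, 0, 0.15], [0, 0, 0]], [[0, 0, 0], [0, 0, 0]], [[0, 0, 0], [0, 0, 0]]]'|grep -E "pos|force|rot"; python3 -c "
from h import *
go((584.5,-216,93),100.5)"
```

```text
ee_pos: [581.2, -215.0, 251.7]
gripper_width: 69.8
ee_pos: [586.6, -216.3, 216.3]
ee_rot: [179.9, 0.0, 100.6]
force: [0.3, 0.5, 1.2]
gripper_force: 0.0
pos [ 586.6 -216.3  216.3] rot [179.9   0.  100.6] rotvec [0.07 0.04 0.07] | delta before turn [  0.8  -2.2 123.3] after turn [  0.7  -2.  123.3]
```

Converted, 40 mm / 300 = 0.1333, 25 mm / 300 = 0.0833.

```bash
python3 drive.py '[[[0.0017, -0.0033, 0.1333], [0, 0, 0]], [[0, 0, 0.1333], [0, 0, 0]], [[0, 0, 0.0833], [0, 0, 0]], [[0, 0, 0.0333], [0, 0, 0]], [[0, 0, 0], [0, 0, 0]], [[0, 0, 0], [0, 0, 0]], [[0, 0, 0], [0, 0, 0]]]'|grep -E "pos|force"; python3 -c "
from h import *
go((584.5,-216,93),100.5)"
```

```text
ee_pos: [586.3, -216.6, 101.9]
force: [-0.4, 0.1, -0.4]
gripper_force: 0.0
pos [ 586.3 -216.6  101.9] rot [1.798e+02 1.000e-01 1.005e+02] rotvec [0.22 0.13 0.02] | delta before turn [ 1.  -1.7  8.9] after turn [ 0.9 -1.7  8.9]
```

Converted, 8 mm / 300 = 0.0267, -1.5 mm / 300 = -0.005.

```bash
python3 drive.py '[[[0.0017, -0.005, 0.0267], [0, 0, 0]], [[0, 0, 0], [0, 0, 0]], [[0, 0, 0], [0, 0, 0]]]'|grep -E "pos|force"; python3 drive.py '[[[0, 0, 0], [0, 0, 0]], [[0, 0, 0], [0, 0, 0]], [[0, 0, 0], [0, 0, 0]], [[0, 0, 0], [0, 0, 0]], [[0, 0, 0], [0, 0, 0]]]' 20 30|grep -E "pos|force|width"; python3 drive.py '[[[0, 0, -0.0167], [0, 0, 0]], [[0, 0, -0.0333], [0, 0, 0]], [[0, 0, 0], [0, 0, 0]], [[0, 0, 0], [0, 0, 0]]]'|grep -E "pos|force|width"
```

```text
ee_pos: [582.9, -215.8, 91.4]
force: [-0.1, -0.3, 0.7]
gripper_force: 0.0
ee_pos: [583.3, -215.8, 91.5]
force: [0.4, -0.4, 0.0]
gripper_width: 43.4
gripper_force: 30.0
ee_pos: [583.3, -215.9, 106.9]
force: [-0.0, 0.7, -2.1]
gripper_width: 43.8
gripper_force: 30.0
```

Gripped at 43.5 mm, which matches the tab width, and rising freely. Drawing it out high enough to pass over the knob, then travelling to the tray.

Converted, -35 mm / 300 = -0.1167, -30 mm / 300 = -0.1.

```bash
python3 drive.py '[[[0, 0, -0.0667], [0, 0, 0]], [[0, 0, -0.1], [0, 0, 0]], [[0, 0, -0.1167], [0, 0, 0]], [[0, 0, -0.1167], [0, 0, 0]], [[0, 0, -0.1167], [0, 0, 0]], [[0, 0, -0.1], [0, 0, 0]], [[0, 0, -0.0667], [0, 0, 0]], [[0, 0, 0], [0, 0, 0]]]' - 40|grep -E "pos|force|width"; python3 drive.py '[[[0.0667, 0.0067, 0], [0, 0, 0]], [[0.1167, 0.01, 0], [0, 0, 0]], [[0.1333, 0.0113, 0], [0, 0, 0]], [[0.1333, 0.0113, 0], [0, 0, 0]], [[0.1333, 0.0113, 0], [0, 0, 0]], [[0.1333, 0.0113, 0], [0, 0, 0]], [[0.1333, 0.0113, 0], [0, 0, 0]], [[0.1333, 0.0113, 0], [0, 0, 0]]]'|grep -E "pos|force|width|rot"; python3 drive.py '[[[0.1333, 0.0113, 0], [0, 0, 0]], [[0.1333, 0.0113, 0], [0, 0, 0]], [[0.1333, 0.0113, 0], [0, 0, 0]], [[0.1333, 0.0113, 0], [0, 0, 0]], [[0.1333, 0.0113, 0], [0, 0, 0]], [[0.1167, 0.0113, 0], [0, 0, 0]], [[0.0833, 0.0067, 0], [0, 0, 0]], [[0.0333, 0.0033, 0], [0, 0, 0]]]'|grep -E "pos|force|width|rot"; python3 drive.py '[[[0, 0, 0], [0, 0, 0]], [[0, 0, 0], [0, 0, 0]]]';python3 -c "
from h import *
go((527,355.5,187),100.5)"
```

```text
ee_pos: [584.2, -216.3, 314.7]
force: [0.9, 0.0, -1.8]
gripper_width: 43.4
gripper_force: 40.0
ee_pos: [552.4, 81.2, 309.3]
ee_rot: [-179.8, -0.1, 100.5]
force: [-0.4, -0.1, -1.8]
gripper_width: 43.5
gripper_force: 40.0
ee_pos: [525.9, 351.1, 308.8]
ee_rot: [-179.7, 0.0, 100.7]
force: [0.4, -0.5, -1.8]
gripper_width: 43.7
gripper_force: 40.0
time_s: 22.85
ee_pos: [527.7, 347.6, 310.7]
ee_rot: [-179.9, 0.1, 100.5]
force: [0.6, -1.2, -2.2]
gripper_width: 43.5
gripper_force: 40.0
pos [527.7 347.6 310.7] rot [-1.799e+02  1.000e-01  1.005e+02] rotvec [-0.09  0.08 -0.  ] | delta before turn [  8.1   1.  123.6] after turn [  7.9   0.8 123.7]
```

Converted, 30 mm / 300 = 0.1, 15 mm / 300 = 0.05.

```bash
python3 drive.py '[[[0.0267, 0.0033, 0.05], [0, 0, 0]], [[0, 0, 0.1], [0, 0, 0]], [[0, 0, 0.1], [0, 0, 0]], [[0, 0, 0.1], [0, 0, 0]], [[0, 0, 0.05], [0, 0, 0]], [[0, 0, 0.01], [0, 0, 0]], [[0, 0, 0], [0, 0, 0]], [[0, 0, 0], [0, 0, 0]]]'|grep -E "pos|force|width"; python3 drive.py '[[[0, 0, 0], [0, 0, 0]], [[0, 0, 0], [0, 0, 0]], [[0, 0, 0], [0, 0, 0]], [[0, 0, 0], [0, 0, 0]]]'|grep -E "pos|force|width"; python3 - <<'E'
from h import *
import cv2
s=camrig.grab_frame("scene")
cv2.imwrite("pics/e.png",cv2.resize(s[80:380,200:600],(800,600),interpolation=cv2.INTER_CUBIC))
print(env.state()["qvel"].round(2))
E
```

```text
ee_pos: [528.4, 356.4, 190.0]
force: [0.0, -0.5, -2.1]
gripper_width: 43.4
gripper_force: 40.0
ee_pos: [527.6, 356.7, 188.7]
force: [-0.4, 0.0, -2.1]
gripper_width: 43.7
gripper_force: 40.0
[ 0.01  0.13  0.2   0.04 -0.06 -0.03]
```

View pics/e.png

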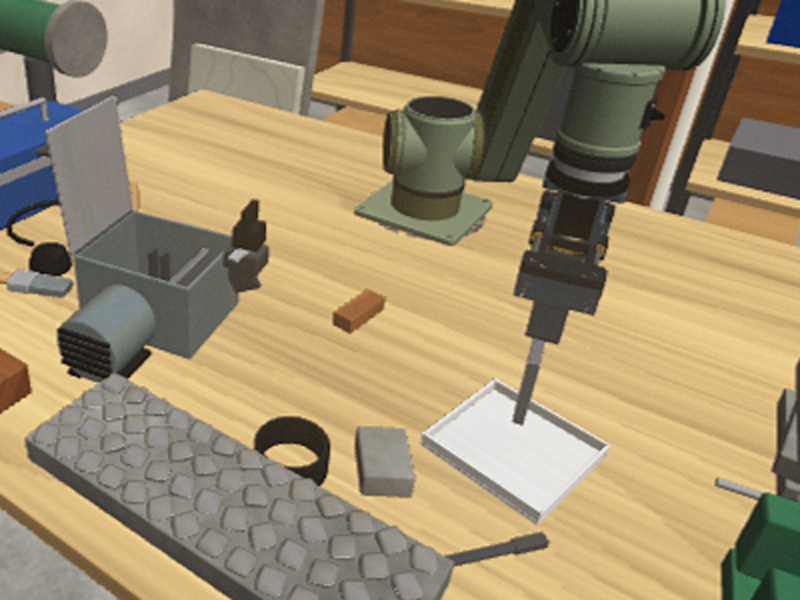

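The filter plate hangs upright over the tray, with its end at (525,385). The flap stands open at (95,170), the knob is seated at (248,235), and the plain plate is in its slot at (190,265). Handing in.

```bash
python3 -c "
from workcell import env, camrig, job
print(job.job_done())"
```

```text
the job is handed in; nothing more can be done
None
```

I handed the job in at about 24 s of the 72 s limit, with no verdict returned: the knob is seated and turned to its stop, the flap is open at about 97°, and the filter plate is held upright and still over the tray, lower edge about 10 cm above the bench.

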